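# Pack the chasing hammer and bolt the tool chest

### The job

Pack the tool chest for the road: lay the small steel hammer inside it without dropping it, press the lid fully shut, and bolt it. Stand the bolt's knob up so that it can run along its slot, slide the bolt fully home into the keeper, and turn the knob down into the notch there so that it cannot work loose. Leave the other things on the bench where they are.

Things in the scene. Friction and masses are not known exactly. Their poses are not given: they have to be found in the camera images.
- tool_chest: Open plywood tool chest, heavy, does not move. Outside 170 (x) x 240 (y) x 80 mm high; origin: centre of its underside on the bench. x points away from the robot, y to the left (at zero yaw). Walls 14 mm; inside floor 11 mm up, clear opening x -71..71, y -105..81 mm. A file and tweezers lie fixed on the floor at x 15..62; the part at x < 10 mm is empty. The left rail (y 82..120) carries the keeper.
- chest_lid (a joint): Lid's hinge angle in rad: 0 = shut and flush with the top of the chest, 1.57 = upright, starts at 1.5 to 1.8 (leaning away from the chest to its right). The hinge is stiff: the lid stays at any angle; a push of about 4 N at its free edge swings it shut. Lid 140 (x) x 186 (y) x 12 mm.
- lid_hinge (a point): Middle of the lid's hinge line, which runs along the chest's x axis at chest y = -105 mm, z = 80 mm (right-hand rim, level with the chest's top).
- lid_edge (a point): Middle of the lid's free edge on its outer face, 186 mm from the hinge line. With the lid shut it lies at chest y = 81, z = 80 mm. Its outer face (right side when open, top when shut) carries the bolt along the middle, from x -21 to 21 mm; the knob reaches to x = -52 mm when down. The rest of the face is bare wood.
- bolt_rod (a joint): Slide of the bolt rod in m: 0 = drawn back, 0.036 = fully home in the keeper. Steel rod 12 mm thick, along the lid's middle line, its axis 13 mm above the lid's outer face; it moves towards the free edge (+y of the chest when shut), friction about 2 N. It slides only with the knob within about 0.35 rad of upright, and enters the keeper only when the lid is shut.
- bolt_knob (a joint): Turn of the knob about the rod in rad: 0 = standing square off the lid, 1.2 = turned right down to the near (chest -x) side. Starts at 1.0 to 1.19, down in the rear notch. It stays where it is left. At both ends of the travel there is an 11 mm notch in the near cheek of the slot where it turns down; beyond 0.8 it is locked there.
- knob_grip (a point): Middle of the steel knob's grip, a round handle 14 mm thick and about 20 mm long, 41 mm from the rod's axis (it ends at 53 mm), stem 8 mm. Lies 80 mm from the hinge line with the bolt drawn, 116 mm with it home. With the lid shut and knob upright it is 54 mm above the lid; the slot's cheeks and straps are 22 mm high and 23 mm wide. Site z points outwards along the knob, y along the rod.
- keeper_hole (a point): Centre of the keeper, a steel staple 27 x 20 x 25 mm on the left rail at chest x = 0, y = 100.5 mm; its opening is 15 mm wide and the centre is 93 mm above the bench.
- small_hammer: Small steel hammer, loose, lying flat: 138 mm long along its y, dark round handle 13 mm thick with its axis 8 mm above the bench, cross head 53 x 17 x 17 mm at the +y end (y 52..69 mm). Origin: middle of the length, on the underside. Balances about 22 mm from the origin towards the head. About 0.2 kg.
- graphite_block: Bystander: flat black graphite pad, 52 x 82 x 11 mm, loose. It and the hammer lie in either of two places: behind or left of the heap of wooden handles. Origin: centre of the underside.
- cork: Bystander: brown cork block, 30 x 60 x 24 mm, loose, between the heap of wooden handles and the black tray of glass chips. Origin: centre of the underside.
- lighter: Bystander: small black pocket lighter with a white cap, 24 x 65 x 12 mm, lying loose near the bench's front edge, between the heap of wooden handles and the black tray. Origin: centre of the underside.

How it is judged:
On the way, in this order (a step that is already met when the one before it is completed fails the run):
1. the hammer lies in the chest, let go (x of small_hammer in the frame of tool_chest between -0.07 and 0.07 m and y of small_hammer in the frame of tool_chest between -0.1 and 0.1 m and z of small_hammer in the frame of tool_chest below 0.045 m and contact force between the fingers and small_hammer below 0.1 N and linear speed of small_hammer below 0.03 m/s), for 0.2 s.
2. the lid is shut, flush with the rail (value of joint chest_lid below 0.02 rad), for 0.2 s.
3. the bolt is home in the keeper with its knob turned down in the notch (value of joint chest_lid below 0.02 rad and value of joint bolt_rod above 0.032 m and value of joint bolt_knob above 0.8 rad), for 0.2 s.
At the end, for the whole second after the job is handed in: The hammer rests inside the chest; the lid is shut (within 0.02 rad, under 4 mm at its free edge); the bolt is home in the keeper (slid at least 32 of its 36 mm) with its knob turned down in the front notch (beyond 0.8 rad). Graphite pad, cork and lighter have moved less than 40 mm (all of step 3 and x of small_hammer in the frame of tool_chest between -0.07 and 0.07 m and y of small_hammer in the frame of tool_chest between -0.1 and 0.1 m and z of small_hammer in the frame of tool_chest below 0.045 m and linear speed of small_hammer below 0.03 m/s); the robot touches nothing.
It fails at once if the graphite pad, the cork or the lighter is moved more than 40 mm (distance of any of graphite_block, cork, lighter from where it was at the start of the episode above 0.04 m).
It fails at once if the hammer is dropped from a height of more than about 70 mm (linear speed of small_hammer above 1.2 m/s and contact force between the fingers and small_hammer below 0.1 N).
It also fails if it takes over 64 s, if anything falls off the work surface, if the arm or the gripper's body presses on something with over 40 N, if the wrist force passes 120 N, or if a joint passes its speed limit or range.

### The arm

A 7-joint arm with a two-finger parallel gripper is mounted at the origin on a cart in front of the work surface, level with it; the furniture and walls round the work are solid. World frame = base frame: x ahead of the robot, y to its left, z up, the work surface at z = 0. Lengths are in m, angles in rad, forces in N, time in s.
With the tool pointing down it reaches from about 0.4 to 0.875 m from the base axis. Payload 19.3 kg.
Tool frame: the origin (TCP) lies midway between the tips of the shut fingers; the grasp point (between the pads) lies 19 mm behind it; z points along the fingers, y is the direction in which the jaws open and shut (so a half turn about z gives the same grasp; the last joint's range is limited). The gripper opens to 85 mm and grips with 20 to 120 N. Pads are 22 mm wide; open, the fingers measure 114 mm over their backs; the gripper's body (76 mm by 85 mm) begins 54 mm behind the grasp point. The pads swing forward as they close: fully open they stand 13 mm farther back than shut.
Start: joints at [-1.418, 0.521, -0.036, 1.599, 0.021, 1.021, -0.113], TCP at [0.138, 0.61, 0.231] pointing down, gripper open.
Joint ranges: [-2.91, 2.91], [-0.3, 2.13], [-1.5, 1.42], [0.17, 2.43], [-1.26, 4.41], [0.16, 1.93], [-2.52, 2.52]. Speed limits (rad/s): [1.89, 1.89, 2.39, 2.39, 3.01, 3.01, 3.01].

### API

Orientations are given as [roll, pitch, yaw] about the fixed x, y, z axes, in that order (R = Rz(yaw) Ry(pitch) Rx(roll)).
In Python, from workcell import bot, eyes gives the robot as it stands. The module is installed in compiled form; this text tells all that it offers.
- The arm moves only by the shell command python3 -m jog 'ROWS' [FORCE]. ROWS is JSON, a list of rows, each an object with "delta_pos": the shift along the world's x, y, z in mm, a list of three; "spin": the turn about the world's z in rad; "claw": the closure, from 0 (fully open) to 1 (shut). In form: [{"delta_pos": [tx, ty, tz], "spin": spin, "claw": claw}, ...]. A call has 1 to 8 rows; each row is the pose to reach, as a shift and turn from the pose measured when the call began; what a row does not reach only later rows make up. A row lasts 1/10 s, in which the tool goes at most 50 mm and 8.59 degrees, less where a joint would pass 70% of its speed; a pose out of reach is approached as far as the arm can. A call with a gripper value outside its range is refused whole. The fingers move at their own pace and stop on an object; FORCE is the grip in N (left out, the last holds). Time passes only in rows, so rows that repeat a pose let the fingers close. It gives the time, the measured TCP pose, the force and the opening at its end, in the units of the state.
- bot.observe(): the state, without advancing time (a new reading comes with each control period).
- eyes.grab_frame(name): name is "scene" or "top" or "wrist"; returns the picture (480x640x3 uint8, blue, green, red); there is no depth.
- eyes.camera_params(name): a dict with "fx", "fy", "cx", "cy" (pixels), "origin" and "attitude" of the camera in the world. Camera axes: x right, y up, looking along -z (the intrinsics and any distortion apply to the point x, -y, -z); pixel columns grow to the right and rows downward; lengths in m; the calibration is good to about 2 mm. A picture is of the moment at which its call begins: read the wrist's pose just before it. camera_params takes no time and is no camera call; for the wrist camera it gives the pose at the moment of the call.
- bot.job_done(): hands the job in, once; it reports no verdict.
The state is a dict: "clock": time; "qpos": joint angles; "qd": joint speeds; "joint_efforts": joint torques, N m; "position": TCP position; "tool_rot": TCP orientation; "force": force on the tool from outside, world axes, zero at the start; "moment": the same for the moment, N m; "grip_width": finger opening in m.
Only numpy, scipy, OpenCV 4.12 (cv2) and the standard library are available. Lean on these libraries where they do the work, as an engineer would, in place of code of your own. Each camera call takes 0.05 s, during which the arm holds its last target. There are 200 camera calls.

## Working session

There is one attempt and no reset: what is moved stays moved. The work goes in short steps, Python scripts to look and compute and a shell command to move; the robot and the scene stay as the last step left them, time stands still between calls to the robot, and variables do not carry over. Pictures are saved under pics/ and viewed, about 8 in all and at most 12, crops included, and the job is handed in when it is done.

```bash
mkdir -p pics; cat > h.py <<'E'
import numpy as np, cv2
from workcell import bot, eyes
def save(n,f):
    p=eyes.camera_params(n); im=eyes.grab_frame(n); cv2.imwrite('pics/'+f,im); return im,p
E
python3 - <<'E'
from h import *
for n in ('scene','top'):
    im,p=save(n,n+'0.png'); print(n,p)
s=bot.observe(); print(s['clock'],s['position'],s['tool_rot'],s['force'],s['grip_width'])
E
```

```text
scene {'fx': 607.6633634178531, 'fy': 607.6633634178531, 'cx': 327.8035879433091, 'cy': 242.70376415590184, 'origin': array([-0.0036632 , -0.79027992,  0.82146276]), 'attitude': array([ 0.96098355, -0.0124397 , -0.5508309 ])}
top {'fx': 563.4478715181868, 'fy': 563.4478715181868, 'cx': 322.2860449959386, 'cy': 234.42450828932496, 'origin': array([0.44463338, 0.0993341 , 1.3708785 ]), 'attitude': array([ 7.41464507e-02, -1.19391132e-03, -1.54484172e+00])}
0.1 [0.13804776 0.60925999 0.23079209] [-3.14058737e+00  4.88275702e-05  2.91879337e+00] [-0.17390874  0.05281798 -0.43795025] 0.08573502452603858
```

View pics/scene0.png

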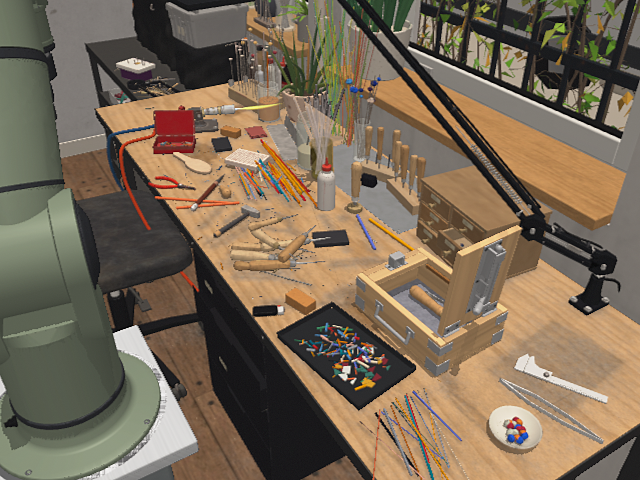

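View pics/top0.png

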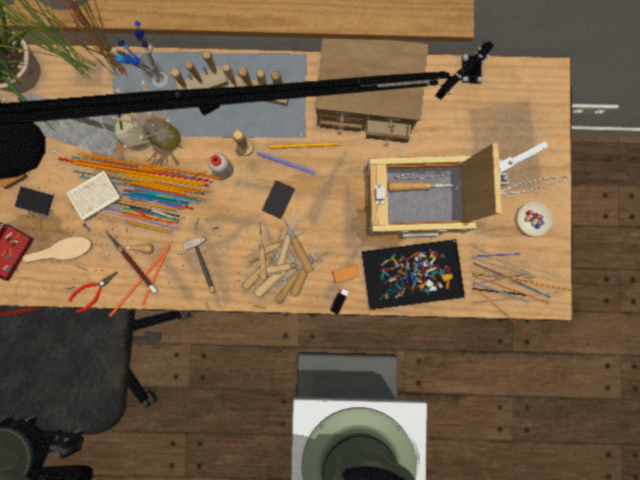

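The scene view shows the chest with its lid upright at about (440,300) and the hammer left of the heap (head about (250,212)). In the top view the hammer's head is at (194,243) and its handle end at (212,291); the graphite pad is at (278,199), the cork at (345,272), the lighter at (340,300), and the chest spans about (365..500,155..235).

```bash
cat >> h.py <<'E'
from scipy.spatial.transform import Rotation as R
def ray(p,u,v):
    d=np.array([(u-p['cx'])/p['fx'],-(v-p['cy'])/p['fy'],-1.]); return np.array(p['origin']),R.from_euler('xyz',p['attitude']).as_matrix()@d
def onz(p,u,v,z):
    o,d=ray(p,u,v); return o+d*(z-o[2])/d[2]
def tri(a,b):
    (o1,d1),(o2,d2)=[ray(*t) for t in (a,b)]
    s=np.linalg.lstsq(np.c_[d1,-d2],o2-o1,rcond=None)[0]; A=o1+s[0]*d1;B=o2+s[1]*d2
    return (A+B)/2,np.linalg.norm(A-B)
def proj(p,X):
    c=R.from_euler('xyz',p['attitude']).as_matrix().T@(np.array(X)-p['origin']); return p['cx']-p['fx']*c[0]/c[2],p['cy']+p['fy']*c[1]/c[2]
E
python3 - <<'E'
from h import *
p=eyes.camera_params('top'); s=eyes.camera_params('scene')
for n,u,v,z in [('head',194,243,.008),('hend',212,291,.008),('graph',278,199,.01),('cork',345,272,.02),('lighter',340,300,.01),('NLcorner',371,234,.08),('FL',369,159,.08)]: print(n,onz(p,u,v,z).round(3))
t=cv2.imread('pics/top0.png');c=cv2.imread('pics/scene0.png')
a=cv2.resize(t[140:250,355:515],(800,550)[:2] and (480,330),interpolation=cv2.INTER_CUBIC)
b=cv2.resize(c[215:385,345:535],(570,510),interpolation=cv2.INTER_CUBIC)
h=cv2.resize(t[225:305,170:250],(320,320),interpolation=cv2.INTER_CUBIC)
h2=cv2.resize(c[195:245,205:265],(240,200),interpolation=cv2.INTER_CUBIC)
cv2.imwrite('pics/ca.png',np.hstack([a,np.vstack([h,np.zeros((10,320,3),np.uint8)])]));
o=np.zeros((510,800,3),np.uint8);o[:,:570]=b;o[:200,560:800]=h2;cv2.imwrite('pics/cb.png',o)
print(eyes.camera_params('wrist'))
E
```

```text
head [0.517 0.41  0.008]
hend [0.402 0.362 0.008]
graph [0.629 0.21  0.01 ]
cork [0.456 0.044 0.02 ]
lighter [0.389 0.054 0.01 ]
NLcorner [ 0.544 -0.012  0.08 ]
FL [ 0.719 -0.004  0.08 ]
{'fx': 423.9638079714355, 'fy': 423.9638079714355, 'cx': 321.811161135486, 'cy': 238.05654724560364, 'origin': array([0.06304121, 0.62593184, 0.37236709]), 'attitude': array([-3.10318597e-01, -1.63768542e-04,  1.34751835e+00])}
```

View pics/ca.png

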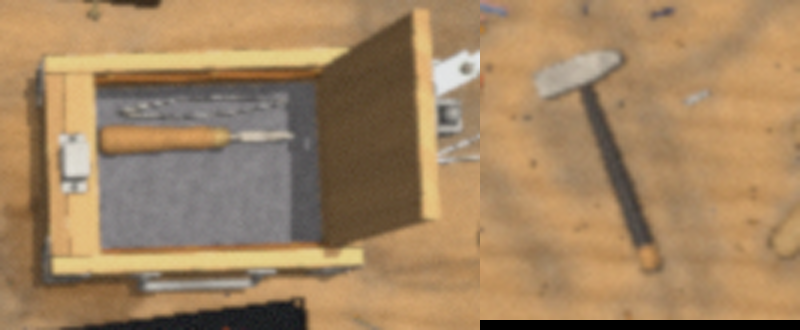

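View pics/cb.png

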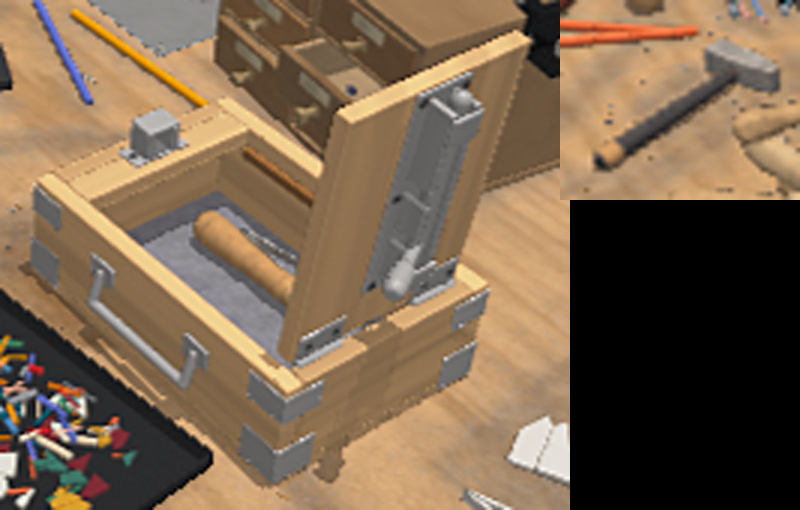

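Crops: hammer head in top at (194.5,243.7), tail (213,291.2); in scene (250.5,211) and (216,234.5). Chest top corners in top view: FL (370,160.7), NL (372.3,230), NR (475.7,227). In scene: NL (357.7,274.3), NR (442.7,343), FL (419,248.3). Knob lies down towards the robot, at (478,306) in scene.

```bash
python3 - <<'E'
from h import *
t=eyes.camera_params('top'); s=eyes.camera_params('scene')
D={'head':((194.5,243.7),(250.5,211)),'tail':((213,291.2),(216,234.5)),'FL':((370,160.7),(419,248.3)),'NL':((372.3,230),(357.7,274.3)),'NR':((475.7,227),(442.7,343.3)),'keeptop':((379.7,194),(396.7,254)),
'lidN':((355+434/3,140+218/3),(345+345/3,215+112/3)),'lidF':((355+421/3,140+10/3),(345+527/3,215+37/3))}
for k,(a,b) in D.items():
    X,e=tri((t,*a),(s,*b)); print(k,X.round(4),round(e,4), onz(t,*a,.08).round(3))
E
```

```text
head [0.5158 0.4077 0.0128] 0.0017 [0.512 0.393 0.08 ]
tail [0.4026 0.3593 0.0091] 0.0011 [0.404 0.346 0.08 ]
FL [ 0.7149 -0.0059  0.0798] 0.0001 [ 0.715 -0.006  0.08 ]
NL [ 0.5536 -0.0143  0.0801] 0.0003 [ 0.554 -0.014  0.08 ]
NR [ 0.5678 -0.2521  0.0833] 0.0031 [ 0.567 -0.252  0.08 ]
keeptop [ 0.6348 -0.028   0.1081] 0.0034 [ 0.638 -0.03   0.08 ]
lidN [ 0.5788 -0.2477  0.2697] 0.0009 [ 0.601 -0.307  0.08 ]
lidF [ 0.7187 -0.2406  0.2652] 0.0024 [ 0.763 -0.297  0.08 ]
```

```bash
python3 - <<'E'
from h import *
t=eyes.camera_params('top'); s=eyes.camera_params('scene')
# lamp boom: plane through two scene pixels, intersect with top rays
o,d1=ray(s,527,212);_,d2=ray(s,345,5);n=np.cross(d1,d2)
for u,v in [(440,82),(350,88),(250,97),(100,107)]:
    a,b=ray(t,u,v);print((a+b*(n@(o-a))/(n@b)).round(3))
E
python3 -m jog '[{"delta_pos":[100,-60,0],"spin":0.15,"claw":0},{"delta_pos":[140,-90,0],"spin":0.3,"claw":0},{"delta_pos":[190,-120,0],"spin":0.45,"claw":0},{"delta_pos":[230,-150,-10],"spin":0.6,"claw":0},{"delta_pos":[290,-180,-20],"spin":0.627,"claw":0},{"delta_pos":[342,-216,-30],"spin":0.627,"claw":0},{"delta_pos":[342,-216,-30],"spin":0.627,"claw":0},{"delta_pos":[342,-216,-30],"spin":0.627,"claw":0}]' 40
```

```text
[ 0.867 -0.144  0.189]
[0.801 0.055 0.328]
[0.739 0.226 0.453]
[0.676 0.42  0.588]
clock: 0.9
position: [0.4722, 0.3977, 0.2018]
tool_rot: [-3.14, -0.0, -2.737]
force: [0.5, 2.1, 0.1]
grip_width: 0.0857
```

```bash
python3 -m jog '[{"delta_pos":[8,-5,0],"spin":0,"claw":0.3},{"delta_pos":[8,-5,0],"spin":0,"claw":0.3},{"delta_pos":[8,-5,0],"spin":0,"claw":0.3}]'; python3 - <<'E'
from h import *
im,p=save('wrist','w1.png')
print(p,bot.observe()['position'])
import json;json.dump({k:np.array(v).tolist() for k,v in p.items()},open('w1.json','w'))
E
```

```text
clock: 1.2
position: [0.4792, 0.3934, 0.2016]
tool_rot: [-3.141, -0.001, -2.737]
force: [-0.7, -0.3, 0.3]
grip_width: 0.0597
{'fx': 423.9638079714355, 'fy': 423.9638079714355, 'cx': 321.811161135486, 'cy': 238.05654724560364, 'origin': array([0.40864478, 0.3620577 , 0.34331745]), 'attitude': array([-3.09954300e-01, -6.03060248e-05,  1.97518991e+00])} [0.47887205 0.3938635  0.20184846]
```

View pics/w1.png

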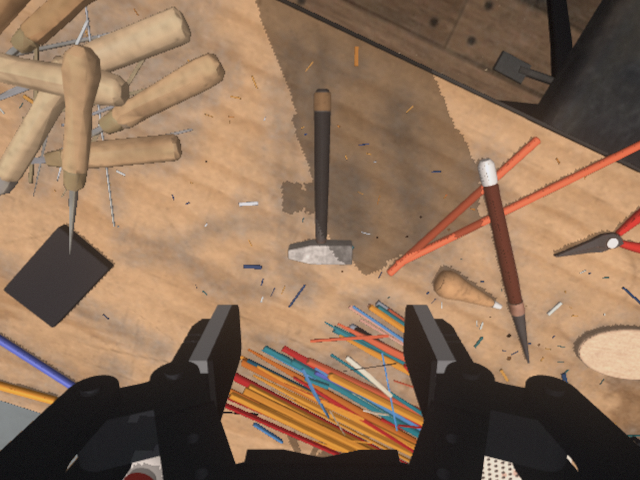

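The wrist view shows the hammer nearly vertical in the image: tail end (322,90), handle junction (321,240), head centre (321,252).

```bash
python3 - <<'E'
from h import *
import json
p=json.load(open('w1.json'))
print('tcp px',proj(p,[.479,.394,.2018]))
for n,u,v,z in [('tail',322,91,.008),('neck',321,238,.008),('head',321,252,.012),('headL',289,254,.012),('headR',353,253,.012)]: print(n,onz(p,u,v,z).round(4))
a=onz(p,322,91,.008);b=onz(p,321,238,.008);d=b-a;print(np.linalg.norm(d),np.arctan2(d[1],d[0]))
s=eyes.camera_params('scene');t=eyes.camera_params('top')
print(tri((p,321,252),(t,194.5,243.7)),tri((p,322,91),(s,216,234.5)))
E
```

```text
tcp px (np.float64(326.29693436395877), np.float64(319.46281673457537))
tail [0.4012 0.359  0.008 ]
neck [0.5076 0.4037 0.008 ]
head [0.5176 0.408  0.012 ]
headL [0.5297 0.3842 0.012 ]
headR [0.508  0.4327 0.012 ]
0.11537086262912713 0.39733128642606086
(array([0.51473952, 0.40655813, 0.02045137]), np.float64(0.0005356848332948081)) (array([0.40204241, 0.3587673 , 0.0094571 ]), np.float64(0.0017135684639044883))
```

```bash
python3 -m jog '[{"delta_pos":[3,-1,-50],"spin":0,"claw":0.3},{"delta_pos":[3,-1,-100],"spin":0,"claw":0.3},{"delta_pos":[3,-1,-150],"spin":0,"claw":0.3},{"delta_pos":[3,-1,-180],"spin":0,"claw":0.3},{"delta_pos":[3,-1,-197],"spin":0,"claw":0.3},{"delta_pos":[3,-1,-197],"spin":0,"claw":0.3},{"delta_pos":[3,-1,-197],"spin":0,"claw":0.3}]' 
python3 -m jog '[{"delta_pos":[0,0,0],"spin":0,"claw":1},{"delta_pos":[0,0,0],"spin":0,"claw":1},{"delta_pos":[0,0,0],"spin":0,"claw":1},{"delta_pos":[0,0,0],"spin":0,"claw":1},{"delta_pos":[0,0,0],"spin":0,"claw":1},{"delta_pos":[0,0,0],"spin":0,"claw":1},{"delta_pos":[0,0,0],"spin":0,"claw":1},{"delta_pos":[0,0,0],"spin":0,"claw":1}]' 80
```

```text
clock: 1.95
position: [0.4819, 0.3939, 0.0061]
tool_rot: [3.141, 0.001, -2.735]
force: [-0.5, -0.1, 0.6]
grip_width: 0.0601
clock: 2.75
position: [0.4823, 0.3943, 0.0074]
tool_rot: [3.141, 0.002, -2.735]
force: [-3.8, -2.6, 14.8]
grip_width: 0.0088
```

```bash
python3 -m jog '[{"delta_pos":[0,0,10],"spin":0,"claw":1},{"delta_pos":[0,0,25],"spin":0,"claw":1},{"delta_pos":[0,0,40],"spin":0,"claw":1},{"delta_pos":[0,0,40],"spin":0,"claw":1},{"delta_pos":[0,0,40],"spin":0,"claw":1}]'
python3 - <<'E'
from h import *
im,p=save('wrist','w2.png'); im2,_=save('scene','s2.png')
o=np.hstack([cv2.resize(im,(480,360)),cv2.resize(im2[180:270,190:270],(320,360),interpolation=cv2.INTER_CUBIC)]);cv2.imwrite('pics/c2.png',o)
E
```

```text
clock: 3.25
position: [0.4826, 0.3944, 0.048]
tool_rot: [3.141, 0.003, -2.735]
force: [0.2, 0.3, -2.9]
grip_width: 0.0088
```

View pics/c2.png

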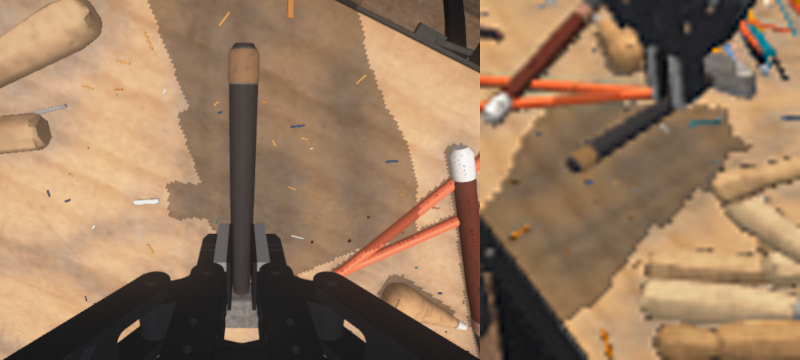

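The hammer is held level between the pads, head behind the fingers. Now carrying it over the chest.

```bash
python3 -m jog '[{"delta_pos":[0,-5,45],"spin":-0.1,"claw":1},{"delta_pos":[5,-20,90],"spin":-0.25,"claw":1},{"delta_pos":[20,-55,120],"spin":-0.4,"claw":1},{"delta_pos":[30,-95,140],"spin":-0.55,"claw":1},{"delta_pos":[40,-135,150],"spin":-0.7,"claw":1},{"delta_pos":[45,-175,150],"spin":-0.85,"claw":1},{"delta_pos":[55,-215,150],"spin":-1.0,"claw":1},{"delta_pos":[65,-255,150],"spin":-1.15,"claw":1}]'; python3 -m jog '[{"delta_pos":[10,-40,0],"spin":-0.12,"claw":1},{"delta_pos":[20,-80,0],"spin":-0.24,"claw":1},{"delta_pos":[30,-120,0],"spin":-0.36,"claw":1},{"delta_pos":[40,-160,0],"spin":-0.48,"claw":1},{"delta_pos":[50,-200,0],"spin":-0.6,"claw":1},{"delta_pos":[60,-220,0],"spin":-0.7,"claw":1},{"delta_pos":[60,-220,0],"spin":-0.77,"claw":1},{"delta_pos":[60,-220,0],"spin":-0.77,"claw":1}]'
```

```text
clock: 4.15
position: [0.547, 0.1375, 0.1967]
tool_rot: [3.142, 0.001, 2.392]
force: [0.6, 0.8, -2.5]
grip_width: 0.0086
clock: 4.95
position: [0.6067, -0.083, 0.1959]
tool_rot: [-3.14, 0.002, 1.62]
force: [-0.7, 0.7, -2.1]
grip_width: 0.0086
```

```bash
python3 - <<'E'
from h import *
im,p=save('wrist','w3.png')
print(p,bot.observe()['position'])
import json;json.dump({k:np.array(v).tolist() for k,v in p.items()},open('w3.json','w'))
yaw=.055;c=np.array([.641,-.129]);Rm=np.array([[np.cos(yaw),-np.sin(yaw)],[np.sin(yaw),np.cos(yaw)]])
for q in [(-85,120,80),(85,120,80),(-71,81,80),(71,81,80),(-71,-105,80),(71,-105,80),(0,100.5,105)]:
    w=c+Rm@np.array(q[:2])/1e3;u,v=proj(p,[*w,q[2]/1e3]);print(q,round(u),round(v)); cv2.circle(im,(round(u),round(v)),3,(0,0,255),-1)
cv2.imwrite('pics/w3m.png',im)
E
```

```text
{'fx': 423.9638079714355, 'fy': 423.9638079714355, 'cx': 321.811161135486, 'cy': 238.05654724560364, 'origin': array([ 0.60414875, -0.00554606,  0.33732614]), 'attitude': array([-0.31020119,  0.00054286,  0.04866834])} [ 0.6067045  -0.08223028  0.19602043]
(-85, 120, 80) 228 112
(85, 120, 80) 520 110
(-71, 81, 80) 255 179
(71, 81, 80) 488 177
(-71, -105, 80) 269 428
(71, -105, 80) 460 427
(0, 100.5, 105) 378 150
```

View pics/w3m.png

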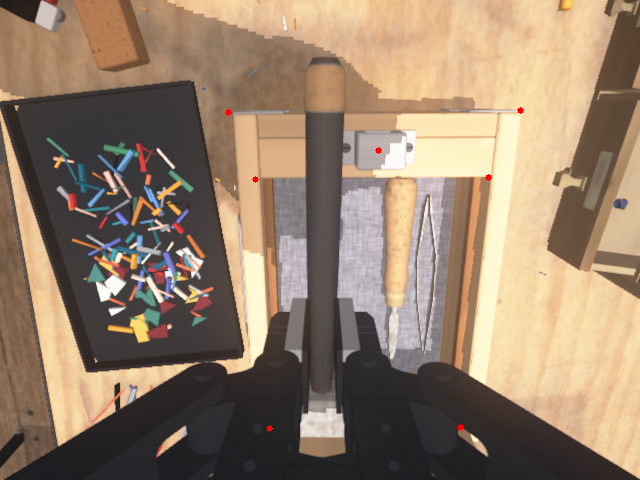

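Red dots (predicted chest corners) agree with the picture to about 4–7 px in x: the keeper is at (382,150) versus predicted 378, so the chest centre is about 2–3 mm further in x (.6435,-.129). The hammer is level and hangs over the empty part.

```bash
python3 -m jog '[{"delta_pos":[11,-40,0],"spin":0.005,"claw":1},{"delta_pos":[11,-66,0],"spin":0.005,"claw":1},{"delta_pos":[11,-66,-40],"spin":0.005,"claw":1},{"delta_pos":[11,-66,-80],"spin":0.005,"claw":1},{"delta_pos":[11,-66,-115],"spin":0.005,"claw":1},{"delta_pos":[11,-66,-145],"spin":0.005,"claw":1},{"delta_pos":[11,-66,-160],"spin":0.005,"claw":1},{"delta_pos":[11,-66,-165],"spin":0.005,"claw":1}]'
```

```text
clock: 5.8
position: [0.6171, -0.1476, 0.0297]
tool_rot: [-3.138, 0.0, 1.631]
force: [-0.0, -0.4, -2.1]
grip_width: 0.0083
```

```bash
python3 -m jog '[{"delta_pos":[0,0,-4],"spin":0,"claw":1},{"delta_pos":[0,0,-8],"spin":0,"claw":1},{"delta_pos":[0,0,-11],"spin":0,"claw":1},{"delta_pos":[0,0,-11],"spin":0,"claw":1}]'
```

```text
clock: 6.2
position: [0.6173, -0.1475, 0.019]
tool_rot: [-3.139, 0.001, 1.631]
force: [-0.7, 0.9, -2.3]
grip_width: 0.0089
```

```bash
python3 -m jog '[{"delta_pos":[0,0,-1],"spin":0,"claw":0.8},{"delta_pos":[0,0,-1],"spin":0,"claw":0.65},{"delta_pos":[0,0,-1],"spin":0,"claw":0.65},{"delta_pos":[0,0,-1],"spin":0,"claw":0.65},{"delta_pos":[0,0,0],"spin":0,"claw":0.65},{"delta_pos":[0,0,20],"spin":0,"claw":0.65},{"delta_pos":[0,0,60],"spin":0,"claw":0.65},{"delta_pos":[0,20,100],"spin":0,"claw":0.65}]' && python3 -m jog '[{"delta_pos":[0,20,50],"spin":0,"claw":0.65},{"delta_pos":[0,40,100],"spin":0,"claw":0.65},{"delta_pos":[0,40,150],"spin":0,"claw":0.65},{"delta_pos":[0,40,200],"spin":0,"claw":1},{"delta_pos":[0,40,200],"spin":0,"claw":1},{"delta_pos":[0,40,200],"spin":0,"claw":1}]'; python3 - <<'E'
from h import *
im,p=save('wrist','w4.png')
im2,_=save('scene','s4.png')
import json;json.dump({k:np.array(v).tolist() for k,v in p.items()},open('w4.json','w'))
o=np.hstack([cv2.resize(im,(480,360)),cv2.resize(im2[205:385,345:505],(320,360),interpolation=cv2.INTER_CUBIC)]);cv2.imwrite('pics/c4.png',o)
E
```

```text
clock: 7.0
position: [0.6168, -0.1302, 0.1207]
tool_rot: [-3.139, 0.002, 1.627]
force: [0.4, 0.5, 0.8]
grip_width: 0.03
clock: 7.6
position: [0.6173, -0.0903, 0.3229]
tool_rot: [3.14, 0.002, 1.628]
force: [0.3, -0.1, -1.4]
grip_width: 0.0001
```

View pics/c4.png

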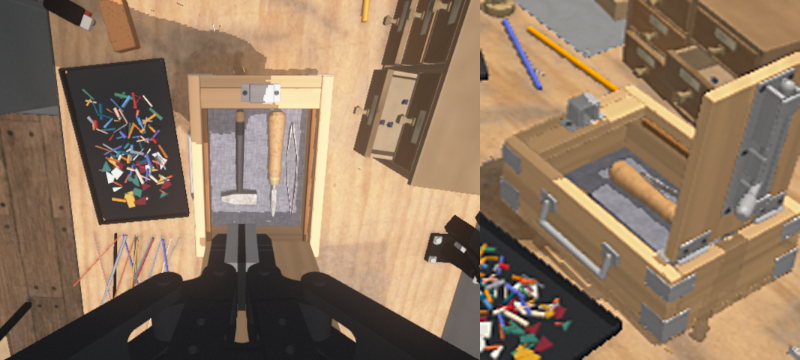

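The hammer lies flat in the empty half of the chest (head at (240,198) of the left half), let go. Next I go over the lid to its right side with the fingers shut.

```bash
python3 -m jog '[{"delta_pos":[0,-40,15],"spin":-0.15,"claw":1},{"delta_pos":[-5,-80,15],"spin":-0.3,"claw":1},{"delta_pos":[-10,-120,15],"spin":-0.45,"claw":1},{"delta_pos":[-12,-160,15],"spin":-0.6,"claw":1},{"delta_pos":[-12,-200,15],"spin":-0.75,"claw":1},{"delta_pos":[-12,-230,15],"spin":-0.9,"claw":1},{"delta_pos":[-12,-235,15],"spin":-1.05,"claw":1},{"delta_pos":[-12,-235,15],"spin":-1.2,"claw":1}]' && python3 -m jog '[{"delta_pos":[0,0,0],"spin":-0.15,"claw":1},{"delta_pos":[0,0,-10],"spin":-0.3,"claw":1},{"delta_pos":[0,0,-50],"spin":-0.38,"claw":1},{"delta_pos":[0,0,-90],"spin":-0.38,"claw":1},{"delta_pos":[0,0,-105],"spin":-0.38,"claw":1},{"delta_pos":[0,0,-105],"spin":-0.38,"claw":1}]'
```

```text
clock: 8.5
position: [0.6033, -0.3268, 0.3328]
tool_rot: [-3.137, 0.004, 0.418]
force: [0.5, 0.8, 0.4]
grip_width: 0.0005
clock: 9.1
position: [0.6024, -0.3263, 0.2253]
tool_rot: [-3.135, 0.008, 0.039]
force: [0.6, 0.1, 0.3]
grip_width: -0.0001
```

```bash
python3 -m jog '[{"delta_pos":[0,25,0],"spin":0.016,"claw":1},{"delta_pos":[-1,50,0],"spin":0.016,"claw":1},{"delta_pos":[-2,70,0],"spin":0.016,"claw":1},{"delta_pos":[-3,85,0],"spin":0.016,"claw":1},{"delta_pos":[-4,100,0],"spin":0.016,"claw":1},{"delta_pos":[-5,119,0],"spin":0.016,"claw":1},{"delta_pos":[-6,138,-4],"spin":0.016,"claw":1},{"delta_pos":[-7,157,-11],"spin":0.016,"claw":1}]'
python3 -m jog '[{"delta_pos":[0,15,-9],"spin":0,"claw":1},{"delta_pos":[-1,32,-22],"spin":0,"claw":1},{"delta_pos":[-1,46,-35],"spin":0,"claw":1},{"delta_pos":[-1,58,-50],"spin":0,"claw":1},{"delta_pos":[-1,68,-67],"spin":0,"claw":1},{"delta_pos":[-2,76,-84],"spin":0,"claw":1},{"delta_pos":[-2,82,-100],"spin":0,"claw":1}]'
```

```text
clock: 9.9
position: [0.5955, -0.1692, 0.2151]
tool_rot: [-3.136, 0.007, 0.054]
force: [0.4, -4.5, -0.5]
grip_width: -0.0003
clock: 10.6
position: [0.5933, -0.0863, 0.1134]
tool_rot: [-3.136, 0.008, 0.054]
force: [0.3, -1.6, 2.0]
grip_width: -0.0001
```

```bash
python3 -m jog '[{"delta_pos":[0,6,-12],"spin":0,"claw":1},{"delta_pos":[0,10,-22],"spin":0,"claw":1},{"delta_pos":[0,12,-30],"spin":0,"claw":1},{"delta_pos":[0,12,-34],"spin":0,"claw":1},{"delta_pos":[0,12,-36],"spin":0,"claw":1},{"delta_pos":[0,12,-36],"spin":0,"claw":1}]'
```

```text
clock: 11.2
position: [0.5934, -0.0738, 0.0794]
tool_rot: [-3.133, 0.007, 0.054]
force: [-13.9, 7.2, 38.3]
grip_width: 0.0
```

```bash
python3 -m jog '[{"delta_pos":[0,0,30],"spin":0,"claw":1},{"delta_pos":[0,0,80],"spin":0,"claw":0.8},{"delta_pos":[0,-20,130],"spin":0,"claw":0.6},{"delta_pos":[0,-40,150],"spin":0,"claw":0.6},{"delta_pos":[0,-60,150],"spin":0,"claw":0.6},{"delta_pos":[0,-60,150],"spin":0,"claw":0.6}]'; python3 - <<'E'
from h import *
im,p=save('wrist','w5.png')
im2,_=save('scene','s5.png')
print(bot.observe()['position'])
import json;json.dump({k:np.array(v).tolist() for k,v in p.items()},open('w5.json','w'))
o=np.hstack([cv2.resize(im,(480,360)),cv2.resize(im2[225:385,345:505],(320,320),interpolation=cv2.INTER_CUBIC)[:] if 0 else cv2.resize(im2[205:385,345:505],(320,360),interpolation=cv2.INTER_CUBIC)]);cv2.imwrite('pics/c5.png',o)
E
```

```text
clock: 11.8
position: [0.5932, -0.1367, 0.2305]
tool_rot: [-3.134, 0.005, 0.051]
force: [0.1, 0.2, 0.1]
grip_width: 0.0342
[ 0.59334314 -0.13388825  0.22926543]
```

View pics/c5.png

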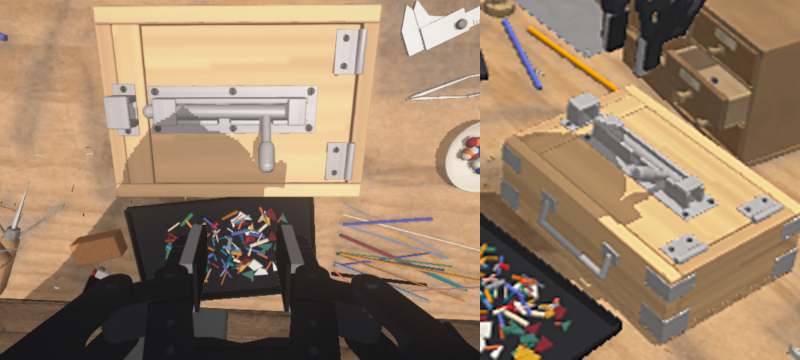

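The lid is shut and flush; the knob's grip lies near (267,157) in the left picture (full frame (356,209)), pointing to the robot.

```bash
python3 - <<'E'
from h import *
import json
p=json.load(open('w5.json'));s=eyes.camera_params('scene')
yaw=.055;c=np.array([.6435,-.129]);Rm=np.array([[np.cos(yaw),-np.sin(yaw)],[np.sin(yaw),np.cos(yaw)]])
def ch(X): return (Rm.T@(X[:2]-c)*1e3).round(1)
for n,u,v,z in [('grip',356,209,.112),('end',357,228,.116),('rodtip',197,150,.093),('keeper',160,150,.105),('NL',157,262,.08),('NR',480,261,.08),('FL',127,12,.08),('FR',508,12,.08)]:
    X=onz(p,u,v,z);print(n,X.round(4),ch(X))
for th in (1.0,1.1,1.19):
    q=np.array([-.041*np.sin(th),-.025]);X=[*(c+Rm@q),.093+.041*np.cos(th)];print(th,np.round(X,4),np.round(proj(p,X)),np.round(proj(s,X)))
im=cv2.imread('pics/w5.png')[90:280,120:400];im2=cv2.imread('pics/s5.png')[250:330,380:480]
o=np.hstack([cv2.resize(im,(448,304),interpolation=cv2.INTER_CUBIC),cv2.resize(im2,(350,304),interpolation=cv2.INTER_CUBIC)]);cv2.imwrite('pics/c6.png',o)
E
```

```text
grip [ 0.6091 -0.1571  0.112 ] [-35.9 -26.1]
end [ 0.5978 -0.1583  0.116 ] [-47.2 -26.7]
rodtip [ 0.6383 -0.0527  0.093 ] [-1.  76.4]
keeper [ 0.6386 -0.0332  0.105 ] [ 0.4 95.9]
NL [ 0.5533 -0.016   0.08  ] [-83.8 117.8]
NR [ 0.5668 -0.2536  0.08  ] [ -83.4 -120.2]
FL [ 0.7189 -0.009   0.08  ] [ 81.9 115.7]
FR [ 0.7303 -0.2437  0.08  ] [  80.4 -119.3]
1.0 [ 0.6104 -0.1559  0.1152] [355. 208.] [427. 290.]
1.1 [ 0.6084 -0.156   0.1116] [354. 210.] [426. 292.]
1.19 [ 0.6069 -0.1561  0.1082] [354. 211.] [426. 294.]
```

View pics/c6.png

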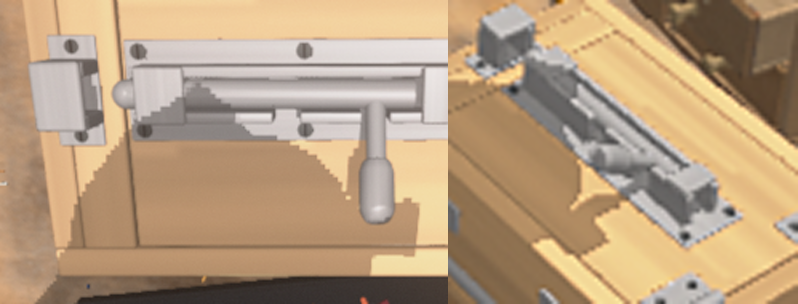

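```bash
python3 -m jog '[{"delta_pos":[16,-22,-30],"spin":0.004,"claw":0.6},{"delta_pos":[16,-22,-70],"spin":0.004,"claw":0.6},{"delta_pos":[16,-22,-70],"spin":0.004,"claw":0.6},{"delta_pos":[16,-22,-70],"spin":0.004,"claw":0.6}]'
```

```text
clock: 12.3
position: [0.6092, -0.1553, 0.1596]
tool_rot: [-3.132, 0.008, 0.057]
force: [-0.6, 0.4, 0.7]
grip_width: 0.0341
```

```bash
python3 -m jog '[{"delta_pos":[0,-1,-25],"spin":0,"claw":0.6},{"delta_pos":[0,-1,-45],"spin":0,"claw":0.6},{"delta_pos":[0,-1,-59],"spin":0,"claw":0.6},{"delta_pos":[0,-1,-59],"spin":0,"claw":0.6},{"delta_pos":[0,-1,-59],"spin":0,"claw":1},{"delta_pos":[0,-1,-59],"spin":0,"claw":1},{"delta_pos":[0,-1,-59],"spin":0,"claw":1},{"delta_pos":[0,-1,-59],"spin":0,"claw":1}]' 25
```

```text
clock: 13.1
position: [0.6094, -0.1563, 0.1012]
tool_rot: [-3.132, 0.007, 0.057]
force: [-1.7, 0.7, 2.4]
grip_width: 0.0126
```

```bash
python3 -m jog '[{"delta_pos":[2,0,4],"spin":0,"claw":1},{"delta_pos":[5,0,7],"spin":0,"claw":1},{"delta_pos":[9,1,11],"spin":0,"claw":1},{"delta_pos":[13,1,14],"spin":0,"claw":1},{"delta_pos":[22,1,19],"spin":0,"claw":1},{"delta_pos":[30,2,21],"spin":0,"claw":1},{"delta_pos":[36,2,21],"spin":0,"claw":1},{"delta_pos":[36,2,21],"spin":0,"claw":1}]'
```

```text
clock: 13.9
position: [0.6465, -0.1543, 0.1232]
tool_rot: [-3.133, 0.006, 0.058]
force: [-3.7, 3.3, 10.3]
grip_width: 0.0126
```

```bash
python3 -m jog '[{"delta_pos":[0,6,0],"spin":0,"claw":1},{"delta_pos":[-1,12,0],"spin":0,"claw":1},{"delta_pos":[-1,18,0],"spin":0,"claw":1},{"delta_pos":[-1,24,0],"spin":0,"claw":1},{"delta_pos":[-2,30,0],"spin":0,"claw":1},{"delta_pos":[-2,34,0],"spin":0,"claw":1},{"delta_pos":[-2,37,0],"spin":0,"claw":1},{"delta_pos":[-2,37,0],"spin":0,"claw":1}]'
```

```text
clock: 14.7
position: [0.6445, -0.1179, 0.1233]
tool_rot: [-3.134, 0.006, 0.058]
force: [-1.8, -4.5, 3.4]
grip_width: 0.0129
```

```bash
python3 -m jog '[{"delta_pos":[0,2,0],"spin":0,"claw":1},{"delta_pos":[0,2,0],"spin":0,"claw":1},{"delta_pos":[0,1,0],"spin":0,"claw":1}]'; python3 - <<'E'
from h import *
save('wrist','w7.png')
E
```

```text
clock: 15.0
position: [0.6445, -0.118, 0.1234]
tool_rot: [-3.136, 0.006, 0.057]
force: [-2.0, -4.6, 2.4]
grip_width: 0.0126
```

```bash
python3 -m jog '[{"delta_pos":[-8,0,-1],"spin":0,"claw":1},{"delta_pos":[-16,-1,-3],"spin":0,"claw":1},{"delta_pos":[-23,-1,-7],"spin":0,"claw":1},{"delta_pos":[-29,-1,-12],"spin":0,"claw":1},{"delta_pos":[-34,-2,-19],"spin":0,"claw":1},{"delta_pos":[-37,-2,-23],"spin":0,"claw":1},{"delta_pos":[-37,-2,-24],"spin":0,"claw":1},{"delta_pos":[-37,-2,-24],"spin":0,"claw":1}]'
```

```text
clock: 15.85
position: [0.6077, -0.12, 0.0994]
tool_rot: [-3.136, 0.005, 0.057]
force: [1.1, -3.4, 3.0]
grip_width: 0.0123
```

Followed the arc with low forces. Release, back off and look.

```bash
python3 -m jog '[{"delta_pos":[0,0,0],"spin":0,"claw":0.6},{"delta_pos":[0,0,0],"spin":0,"claw":0.6},{"delta_pos":[0,0,0],"spin":0,"claw":0.6},{"delta_pos":[0,0,20],"spin":0,"claw":0.6},{"delta_pos":[0,0,60],"spin":0,"claw":0.6},{"delta_pos":[-10,0,110],"spin":0,"claw":0.6},{"delta_pos":[-15,0,130],"spin":0,"claw":0.6},{"delta_pos":[-15,0,130],"spin":0,"claw":0.6}]'; python3 - <<'E'
from h import *
im,p=save('wrist','w8.png'); s2,s=save('scene','s8.png'); t2,t=save('top','t8.png')
yaw=.055;c=np.array([.6435,-.129]);Rm=np.array([[np.cos(yaw),-np.sin(yaw)],[np.sin(yaw),np.cos(yaw)]])
for th in (.8,1.15):
    X=[*(c+Rm@np.array([-.041*np.sin(th),.011])),.093+.041*np.cos(th)];print(th,np.round(proj(p,X)),np.round(proj(s,X)))
o=np.hstack([cv2.resize(im,(448,336)),cv2.resize(s2[240:336,370:470],(350,336),interpolation=cv2.INTER_CUBIC)])
o=np.vstack([o,cv2.resize(t2[150:310,180:480],(798,250)[:2])[:,:798]]);cv2.imwrite('pics/c8.png',o)
E
```

```text
clock: 16.65
position: [0.5933, -0.1204, 0.2325]
tool_rot: [-3.136, 0.001, 0.057]
force: [-0.0, -0.5, -0.6]
grip_width: 0.034
0.8 [323. 204.] [417. 277.]
1.15 [323. 212.] [413. 283.]
```

View pics/c8.png

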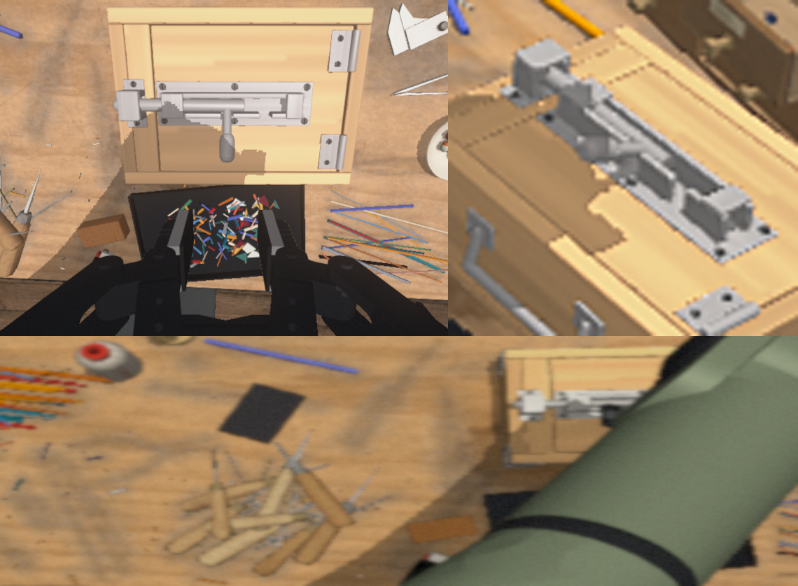

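The rod runs into the keeper. The knob grip is at about (324,211) in the wrist frame and (415,283) in scene, which matches about 1.1 rad at the home position (predicted for 1.15: (323,212) and (413,283)). Pad and cork are in place, and the robot is clear.

```bash
python3 -c "
from workcell import bot
bot.job_done()"
```

```text
the job is handed in; nothing more can be done
```

The hammer is in the chest, the lid is shut and bolted, and I handed the job in at about 17 s of the 64 s allowed. No verdict is reported, so what follows rests on my own measurements.

- **Hammer:** I gripped it near its balance point and laid it on the empty half of the chest floor. It was released resting on the floor, and a picture afterwards showed it lying flat and free.
- **Lid:** I swung it shut and pressed the free edge with about 38 N. The fingertips stopped at z = 79.4 mm against the 80 mm nominal, and the next picture showed it flush.
- **Bolt:** I gripped the knob, stood it up and slid the bolt about 36 mm, where it would go no further. I then turned the knob down.
- **Last pictures:** the rod is in the keeper. The knob matches about 1.1 rad at the home position, within 1–2 px in two views. The arm was clear of everything and the wrist force was near zero.

**Checks that disagreed or were limited:**
- The chest's near and far edges looked 4–8 mm closer together in the pictures than the 170 mm given. I took its centre from the keeper and corners and corrected it by 2–3 mm in x.
- The hammer's handle measured about 9 mm at the grip, not 13 mm, probably because it tapers there.
- In the last pictures the graphite pad and cork looked unmoved. The arm hid most of the lighter, but the moves never came near it.

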